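# Draw out the press's loading slide to its pointer and clamp it

## Robot

A 6-joint arm with a two-finger parallel gripper is mounted at the origin on the work surface. World frame = base frame: x ahead of the robot, y to its left, z up, the work surface at z = 0. Lengths are in m, angles in degrees, forces in N, time in s.
With the tool pointing down it reaches from about 0.3 to 1 m from the base axis. Payload 5.1 kg.
Tool frame: the origin (TCP) lies at the very end of the fingers, on their centre line; the grasp point (between the pads) lies 19 mm behind it (bot.tcp_to_grasp is the distance from the TCP to the grasp point, in m); z points along the fingers, y is the direction in which the jaws open and shut (so a half turn about z gives the same grasp; the last joint's range is limited). The gripper opens to 95 mm and grips with 3 to 60 N. Pads are 20 mm wide; open, the fingers measure 119 mm over their backs; the gripper's body (75 mm by 180 mm) begins 59 mm behind the grasp point.
Start: joints at [-74.863, 7.093, 94.555, -0, 78.352, -4.733], TCP at [0.221, -0.611, 0.215] pointing down, gripper open.
Joint ranges: [-149.61, 149.61], [-58.7, 133.49], [1.44, 155.28], [-77.14, 257.14], [18.33, 153.61], [-166.67, 166.67]. Speed limits (degrees/s): [147.25, 147.25, 180, 180, 180, 180].

## Interface

Orientations are given as a 3x3 rotation matrix whose columns are the frame's x, y, z axes.
In Python, from plant import bot, grab_frame, camera_info, hand_in gives the robot as it stands.
- The arm moves only by the tool move_arm, never from a script. Its argument "targets" is a list of rows, each a list of 3 entries, a list of its own where there are three numbers: the shift along the world's x, y, z in m, then the turn, a rotation vector about the world's x, y, z in rad, then the opening, from 0 (shut) to 1 (fully open). In form: [[[dx, dy, dz], [wx, wy, wz], grip], ...]. A call has 1 to 20 rows; each row shifts and turns the commanded pose from where the row before left it; what a row does not reach is not made up. A row lasts 1/8 s, in which the tool goes at most 62.5 mm and 10.7 degrees, less where a joint would pass 70% of its speed; a pose out of reach is approached as far as the arm can. A call with a gripper value outside its range is refused whole. The fingers move at their own pace and stop on an object; "force" is the grip in N (left out, the last holds). Time passes only in rows, so rows that do not move let the fingers close. It gives the time, the measured TCP pose, the force and the opening at its end, in the units of the state.
- bot.get_obs(): the state, without advancing time (a new reading comes with each control period).
- grab_frame(name): name is "side" or "top"; returns (picture, depth): 384x512x3 uint8, red, green, blue; 384x512 float32, m along the optical axis (not along the pixel's ray), 0 where there is no reading.
- camera_info(name): a dict with "camera_matrix" (3x3 intrinsics, pixels), "dist_coeffs" ([k1, k2, p1, p2, k3] as OpenCV has them; the pictures are not rectified), "extrinsics" (4x4, takes a point from camera to world coordinates). Camera axes: x right, y down, z forward; pixel columns grow to the right and rows downward; lengths in m; the calibration is good to about 2 mm. A picture is of the moment at which its call begins. camera_info takes no time and is no camera call.
- hand_in(): hands the job in, once; it reports no verdict.
The state is a dict: "time_s": time; "joint_positions": joint angles; "qvel": joint speeds; "joint_efforts": joint torques, N m; "tool_pos": TCP position; "eef_rot": TCP orientation; "wrist_force": force on the tool from outside, world axes, zero at the start; "ft_torque": the same for the moment, N m; "finger_gap": finger opening in m.
Only numpy, scipy, OpenCV 4.12 (cv2) and the standard library are available. Lean on these libraries where they do the work, as an engineer would, in place of code of your own. Each camera call takes 0.05 s, during which the arm holds its last target.

## Task

Hook a fingertip behind the upright lip (black behind, yellow in front) of the stamping press's loading slide, without pinching the lip, and draw the slide out along its rails until the white line on it is level with the orange pointer. Then push the red-knobbed clamp lever right over towards the press column to lock it, so that the line still meets the pointer. Leave the brass plate lying untouched in the slide's nest and do not disturb the other things on the bench.

Things in the scene. Friction and masses are not known exactly. Their poses are not given: they have to be found in the camera images.
- press: Fixed stamping press: green bed 600 x 250 x 25 mm flat on the bench, two aluminium rails along its x axis (tops 43 mm above the bench), green column and blue head at the rear. Origin: centre of the bed's underside. +x points from the loading end to the column; the slide comes out along -x; z up. Head and heater block (underside 100 mm up) begin at x = +45 mm; nothing solid overhangs the bed before that.
- slide (a joint): How far the loading slide is drawn out (m): 0 is fully home, 0.18 the end stop. It starts between 0 and 0.02. It slides along the press's x axis with about 3 N of friction and stays where it is left.
- slide_lip (a point): Centre of the back (black rubber) face of the slide's upright lip, 55.5 mm above the bench; the face looks to the press's +x. The lip is 100 mm wide (along press y), 12 mm thick (back half black, front half yellow), and stands 35 mm over the flat dark steel slide, whose top is 38 mm above the bench. Behind the lip 138 mm of the slide is flat and free. Axes as the press.
- slide_line (a point): Outer end of the white line, 4 mm wide, painted across the slide's top 64 mm behind the lip's back face; on the slide's +y edge. Axes as the press.
- slide_nest (a point): Centre of the floor of the slide's nest, an open recess 120 x 94 mm inside an aluminium rim 7 mm high, at the rear of the slide. Axes as the press.
- pointer_tip (a point): Tip of the orange pointer, a bar 7 mm wide on a fixed orange block 22 x 28 x 30 mm that stands on the bed just outside the rail on the press's +y side. Axes as the press; its position along the press's x varies. The slide must come out 0.10 to 0.15 m from home to reach it.
- clamp (a joint): Angle of the clamp lever (rad): 0 leans 0.5 rad towards the loading end (press -x, unlocked, the start), 1.0 leans 0.5 rad the other way, towards the column (press +x, locked, a hard stop). Stays where it is left; about 1 N at the knob moves it.
- clamp_tip (a point): Centre of the lever's red ball knob, 26 mm across, on a 10 mm rod, 65 mm from a pivot 47 mm above the bench; grey block 70 x 50 x 25 mm on the bed, 99 mm from the slide's middle on the press's -y side. The knob swings in the press's x-z plane, 62 mm in x from start to locked; its centre is 104 mm above the bench at both ends, 112 mm midway.
- plate: Loose brass plate 85 x 70 x 4 mm lying in the slide's nest, under the press head at the start. Origin: centre of its underside.
- die: Small loose brass die, 35 x 35 x 22 mm with a steel button, 28 mm high, on the press bed beside the slide (+y side). Origin: centre of its underside.
- glue: White glue bottle with orange cap, 44 mm across, 100 mm high. Origin: centre of its underside.
- pedal: Black foot pedal lying on the bench, 110 x 70 x 38 mm. Origin: centre of its underside.
- phone: White phone with black screen, 150 x 74 x 9 mm. Origin: centre of its underside.
- cliptray: Yellow tray of steel clips, 120 x 170 x 30 mm. Origin: centre of its underside.
- driver: Screwdriver lying on the bench. Origin on its underside.
- jar: Brown opaque jar with black lid, 64 mm across, 75 mm high. Origin: centre of its underside.

How it is judged (in metres and radians):
On the way, in this order (a step that is already met when the one before it is completed fails the run):
1. a fingertip presses against the back of the lip with the slide still nearly home (contact force between the fingers and slide_c0 above 0.5 N and value of joint slide below 0.06 m and value of joint clamp below 0.3 rad), for 0.1 s.
2. the slide rests with its white line level with the pointer (within 6 mm), the lever not yet thrown (x of slide_line in the frame of pointer_tip between -0.006 and 0.006 m and value of joint clamp below 0.3 rad and velocity of joint slide between -0.01 and 0.01 m/s), for 0.2 s.
3. the clamp lever is pushed over towards the column (at least 0.85 rad) (value of joint clamp above 0.85 rad), for 0.2 s.
At the end, for the whole second after the job is handed in: The white line is within 6 mm of the orange pointer's tip along the rail, the slide is at rest, the clamp lever is at 0.85 rad or more, and the brass plate lies flat and at rest inside the slide's nest (x of slide_line in the frame of pointer_tip between -0.006 and 0.006 m and value of joint clamp above 0.85 rad and velocity of joint slide between -0.005 and 0.005 m/s and linear speed of plate below 0.01 m/s and x of plate in the frame of slide_nest between -0.02 and 0.02 m and y of plate in the frame of slide_nest between -0.016 and 0.016 m and z of plate in the frame of slide_nest below 0.004 m); the robot touches nothing.
It fails at once if the lip is pinched (fingers press on its back and its front together, over 2 N each) (contact force between the fingers and slide_c0 above 2 N and contact force between the fingers and slide_c1 above 2 N).
It fails at once if the robot touches the brass plate (over 0.5 N), or the plate is lifted (contact force between any of the fingers, the arm and plate above 0.5 N or height (world z) of plate above 0.055 m).
It fails at once if another loose thing is moved by more than 20 mm (distance of any of die, glue, pedal, phone, cliptray, driver, jar from where it was at the start of the episode above 0.02 m).
It also fails if it takes over 56 s, if anything falls off the work surface, if the arm or the gripper's body presses on something with over 40 N, if the wrist force passes 120 N, or if a joint passes its speed limit or range.

## Working session

There is one attempt and no reset: what is moved stays moved. The work goes in short steps, Python scripts to look and compute and a tool call to move; the robot and the scene stay as the last step left them, time stands still between calls to the robot, and variables do not carry over. Pictures are saved under pics/ and viewed, and the job is handed in when it is done.

Besides the shell and the picture viewer there is one more tool, called after "Call:" in YAML: its name, and indented under it one key for each argument. move_arm: Moves the arm, as the interface text tells. Its arguments: {"type":"object","properties":{"targets":{"type":"array"},"force":{"type":"number"}},"required":["targets"]}

```bash
mkdir -p pics; cat > h.py <<'E'
import numpy as np, cv2
from plant import bot, grab_frame, camera_info, hand_in
def snap(n,tag):
    im,d=grab_frame(n); cv2.imwrite(f'pics/{tag}.png',im[:,:,::-1]); np.save(f'pics/{tag}.npy',d); return im,d
def ray(n,u,v):
    c=camera_info(n);K=np.array(c['camera_matrix']);D=np.array(c['dist_coeffs']);T=np.array(c['extrinsics'])
    p=cv2.undistortPoints(np.array([[[u,v]]],float),K,D)[0,0]
    return T[:3,3],T[:3,:3]@np.array([p[0],p[1],1.]),T
def at_z(n,u,v,z):
    o,r,_=ray(n,u,v); return o+r*(z-o[2])/r[2]
def at_d(n,tag,u,v):
    d=np.load(f'pics/{tag}.npy'); o,r,_=ray(n,u,v); return o+r*d[int(round(v)),int(round(u))]
def crop(tag,u0,v0,u1,v1,k,out):
    im=cv2.imread(f'pics/{tag}.png')[v0:v1,u0:u1]; cv2.imwrite(f'pics/{out}.png',cv2.resize(im,None,fx=k,fy=k,interpolation=cv2.INTER_CUBIC))
E
python3 - <<'E'
from h import *
snap('top','t0');snap('side','s0')
o=bot.get_obs();print(o['time_s'],o['tool_pos'],o['eef_rot'],o['finger_gap'])
for n in('top','side'):print(np.round(camera_info(n)['extrinsics'],3))
E
```

```text
0.1 [ 0.22071525 -0.61077169  0.21351515] [[ 9.40473974e-01  3.39865339e-01 -5.05445176e-04]
 [ 3.39865687e-01 -9.40472253e-01  1.80449981e-03]
 [ 1.37929774e-04 -1.86886858e-03 -9.99998244e-01]] 0.09501492998198773
[[ 0.139 -0.969  0.205  0.297]
 [-0.99  -0.137  0.022  0.016]
 [ 0.007 -0.206 -0.979  1.445]
 [ 0.     0.     0.     1.   ]]
[[-0.749 -0.394  0.533 -0.181]
 [-0.663  0.468 -0.584  0.856]
 [-0.019 -0.791 -0.612  0.975]
 [ 0.     0.     0.     1.   ]]
```

View pics/t0.png

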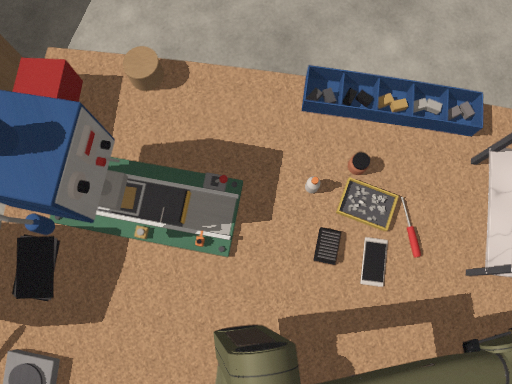

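View pics/s0.png

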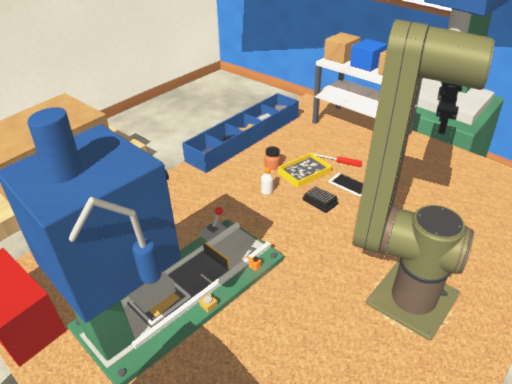

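```bash
python3 - <<'E'
from h import *
crop('t0',90,150,250,260,5,'t0c')
crop('s0',110,200,290,330,4,'s0c')
E
```

```text
(no output)
```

View pics/t0c.png

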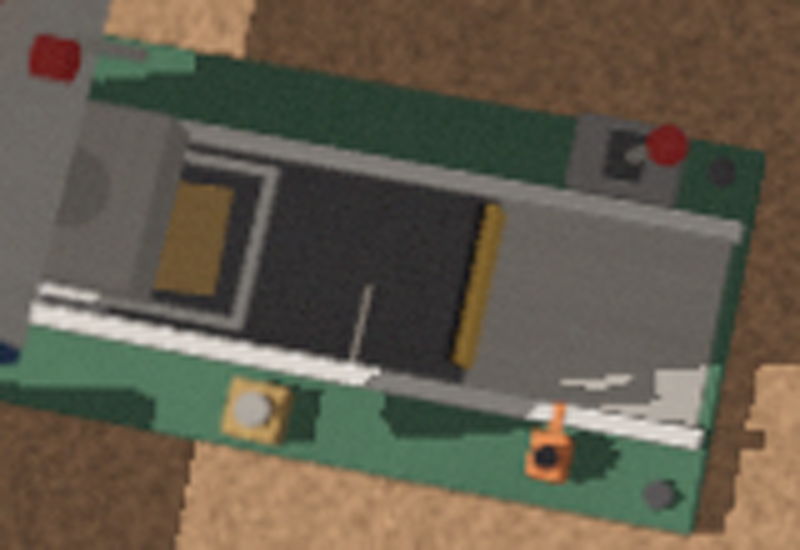

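View pics/s0c.png

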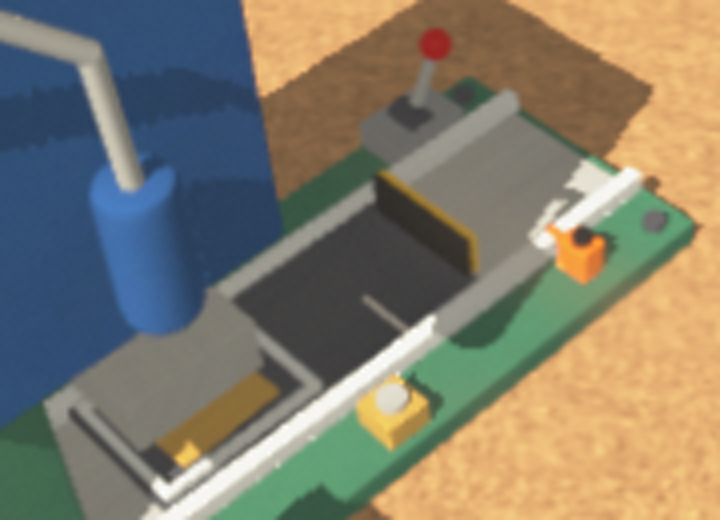

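```bash
python3 - <<'E'
from h import *
f=lambda x,y:(90+(x+.5)/5-.5,150+(y+.5)/5-.5)
g=lambda x,y:(110+(x+.5)/4-.5,200+(y+.5)/4-.5)
def T(nm,x,y,z): print('T',nm,at_z('top',*f(x,y),z).round(4),at_d('top','t0',*f(x,y)).round(4))
def S(nm,x,y,z): print('S',nm,at_z('side',*g(x,y),z).round(4),at_d('side','s0',*g(x,y)).round(4))
T('rail-y end',738,232,.043);T('rail-y far',190,130,.043)
T('rail+y end',700,438,.043);T('rail+y far',40,312,.043)
T('bed cornerA',763,153,.025);T('bed cornerB',692,532,.025)
T('line in',371,286,.038);T('line out',355,358,.038)
T('lip -y top back',485,203,.073);T('lip +y top back',456,368,.073)
T('lip -y top front',502,206,.073);T('lip +y top front',471,368,.073)
T('lip mid',480,290,.073)
T('ptr tip',559,404,.045);T('ptr root',556,428,.05);T('ptr block',548,440,.055)
T('knob',667,146,.104);T('die',256,408,.053)
T('rim',258,250,.045)
S('line in',365,297,.038);S('line out',405,328,.038)
S('ptr tip',549,229,.05);S('ptr root',572,240,.05);S('knob',435,44,.104)
S('lip-y top back',377,172,.073);S('lip+y top back',473,237,.073)
E
```

```text
T rail-y end [0.5691 0.1162 0.043 ] [0.5695 0.1164 0.0409]
T rail-y far [0.5856 0.4759 0.043 ] [0.5854 0.4757 0.0437]
T rail+y end [0.437  0.1202 0.043 ] [0.439  0.1217 0.0226]
T rail+y far [0.455  0.5493 0.043 ] [0.4547 0.5483 0.0458]
T bed cornerA [0.6261 0.1093 0.025 ] [0.626  0.1093 0.0256]
T bed cornerB [0.3799 0.1176 0.025 ] [0.381  0.119  0.0062]
T line in [0.5029 0.3416 0.038 ] [0.5028 0.3415 0.0385]
T line out [0.4561 0.3435 0.038 ] [0.4568 0.3447 0.0327]
T lip -y top back [0.5593 0.2723 0.073 ] [0.5671 0.2799 0.0322]
T lip +y top back [0.4551 0.2724 0.073 ] [0.4593 0.2792 0.0364]
T lip -y top front [0.5589 0.2615 0.073 ] [0.5675 0.2695 0.028 ]
T lip +y top front [0.4564 0.2633 0.073 ] [0.4589 0.2672 0.0511]
T lip mid [0.5049 0.266  0.073 ] [0.5075 0.2692 0.0557]
T ptr tip [0.4452 0.2101 0.045 ] [0.4468 0.2121 0.0303]
T ptr root [0.4297 0.2088 0.05  ] [0.4301 0.2093 0.0465]
T ptr block [0.4212 0.2118 0.055 ] [0.4213 0.2119 0.0541]
T knob [0.6039 0.1626 0.104 ] [0.6015 0.1614 0.1145]
T die [0.4145 0.3961 0.053 ] [0.4145 0.3958 0.0539]
T rim [0.5143 0.416  0.045 ] [0.5151 0.4175 0.0398]
S line in [0.5022 0.3413 0.038 ] [0.4978 0.3446 0.044 ]
S line out [0.4595 0.3428 0.038 ] [0.4581 0.3439 0.04  ]
S ptr tip [0.4395 0.2135 0.05  ] [0.4412 0.2117 0.0475]
S ptr root [0.4193 0.2108 0.05  ] [0.4111 0.2196 0.0626]
S knob [0.6049 0.1613 0.104 ] [0.5973 0.168  0.1124]
S lip-y top back [0.5605 0.2695 0.073 ] [0.5954 0.2419 0.0306]
S lip+y top back [0.4599 0.2706 0.073 ] [0.4594 0.271  0.0736]
```

Call:
move_arm:
  targets:
    - [[0.0144,0.046,0],[0,0,0.1375],0]
    - [[0.0144,0.046,0],[0,0,0.1375],0]
    - [[0.0144,0.046,0],[0,0,0.1375],0]
    - [[0.0144,0.046,0],[0,0,0.1375],0]
    - [[0.0144,0.046,0],[0,0,0.1375],0]
    - [[0.0144,0.046,0],[0,0,0.1375],0]
    - [[0.0144,0.046,0],[0,0,0.1375],0]
    - [[0.0144,0.046,0],[0,0,0.1375],0]
    - [[0.0144,0.046,0],[0,0,0.1375],0]
    - [[0.0144,0.046,0],[0,0,0.1375],0]
    - [[0.0144,0.046,0],[0,0,0.1375],0]
    - [[0.0144,0.046,0],[0,0,0.1375],0]
    - [[0.0144,0.046,0],[0,0,0.1375],0]
    - [[0.0144,0.046,0],[0,0,0.1375],0]
    - [[0.0144,0.046,0],[0,0,0.1375],0]
    - [[0.0144,0.046,0],[0,0,0.1375],0]
    - [[0.0144,0.046,0],[0,0,0.1375],0]
    - [[0.0144,0.046,0],[0,0,0.1375],0]
    - [[0.0144,0.046,0],[0,0,0.1375],0]
    - [[0.0144,0.046,0],[0,0,0.1375],0]
  force: 5

```text
time_s: 2.6
tool_pos: [0.5089, 0.3102, 0.214]
eef_rot: [[-0.999, 0.04, -0.001], [0.04, 0.999, -0.001], [0.001, -0.001, -1.0]]
wrist_force: [0.6, -0.2, -0.2]
finger_gap: 0.0003
```

Call:
move_arm:
  targets:
    - [[0,0,-0.04],[0,0,0],0]
    - [[0,0,-0.04],[0,0,0],0]
    - [[0,0,-0.03],[0,0,0],0]
    - [[0,0,-0.014],[0,0,0],0]
    - [[0,0,0],[0,0,0],0]

```text
time_s: 3.22
tool_pos: [0.5083, 0.3084, 0.0897]
eef_rot: [[-0.999, 0.045, -0.002], [0.045, 0.999, -0.001], [0.002, -0.001, -1.0]]
wrist_force: [0.1, -0.4, -1.1]
finger_gap: 0.0003
```

```bash
python3 - <<'E'
from h import *
snap('side','s1');crop('s1',110,150,310,330,4,'s1c')
E
```

```text
(no output)
```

View pics/s1c.png

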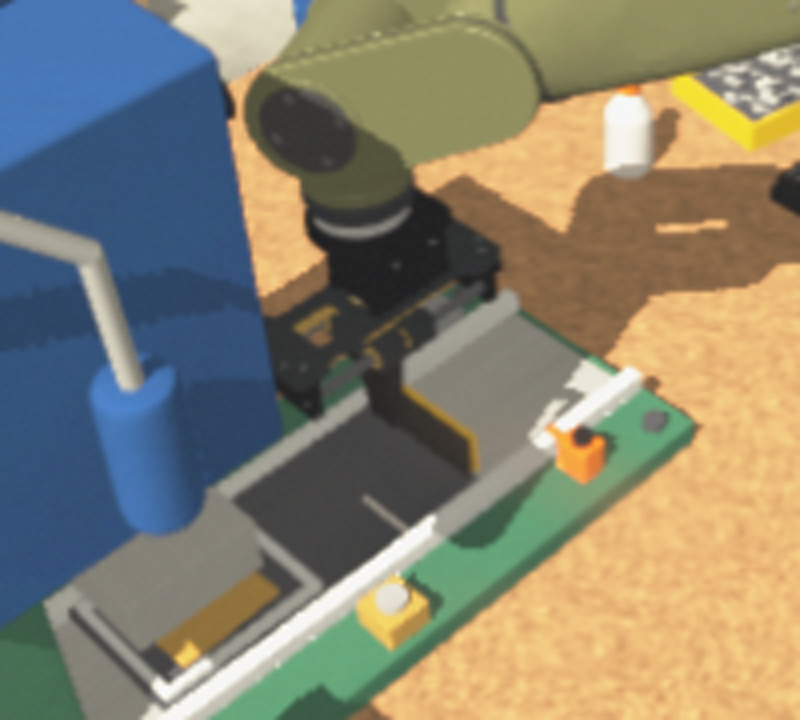

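The closed fingertips (crop about (385,410)) hang just behind the lip, clear of it and of the head. I'll go down to 10 mm over the slide and then press on the lip.

Call:
move_arm:
  targets:
    - [[0,0,-0.02],[0,0,0],0]
    - [[0,0,-0.022],[0,0,0],0]
    - [[0,0,0],[0,0,0],0]
    - [[-0.0004,-0.01,0],[0,0,0],0]
    - [[-0.0003,-0.006,0],[0,0,0],0]
    - [[-0.0002,-0.004,0],[0,0,0],0]
    - [[0,0,0],[0,0,0],0]

```text
time_s: 4.15
tool_pos: [0.5083, 0.2885, 0.0492]
eef_rot: [[-0.999, 0.045, 0.001], [0.045, 0.999, 0.0], [-0.001, 0.0, -1.0]]
wrist_force: [-0.5, -0.4, -0.0]
finger_gap: 0.0008
```

Call:
move_arm:
  targets:
    - [[-0.0002,-0.004,0],[0,0,0],0]
    - [[-0.0002,-0.004,0],[0,0,0],0]
    - [[-0.0002,-0.004,0],[0,0,0],0]
    - [[-0.0002,-0.004,0],[0,0,0],0]

```text
time_s: 4.65
tool_pos: [0.5076, 0.2727, 0.0491]
eef_rot: [[-0.999, 0.045, 0.001], [0.045, 0.999, 0.001], [-0.001, 0.001, -1.0]]
wrist_force: [1.2, 3.6, 1.9]
finger_gap: 0.0006
```

Call:
move_arm:
  targets:
    - [[-0.0003,-0.006,0],[0,0,0],0]
    - [[-0.0004,-0.01,0],[0,0,0],0]
    - [[-0.0004,-0.01,0],[0,0,0],0]
    - [[-0.0004,-0.01,0],[0,0,0],0]
    - [[-0.0004,-0.01,0],[0,0,0],0]
    - [[-0.0004,-0.01,0],[0,0,0],0]
    - [[-0.0004,-0.01,0],[0,0,0],0]
    - [[-0.0004,-0.01,0],[0,0,0],0]
    - [[-0.0003,-0.006,0],[0,0,0],0]
    - [[-0.0001,-0.003,0],[0,0,0],0]
    - [[0,0,0],[0,0,0],0]

```text
time_s: 6.02
tool_pos: [0.5029, 0.1871, 0.0479]
eef_rot: [[-0.999, 0.045, -0.002], [0.045, 0.999, -0.001], [0.002, -0.001, -1.0]]
wrist_force: [-0.3, -0.4, 0.1]
finger_gap: 0.0006
```

```bash
python3 - <<'E'
from h import *
snap('side','s2');crop('s2',140,180,300,300,5,'s2c')
snap('top','t2');crop('t2',90,150,250,260,5,'t2c')
E
```

```text
(no output)
```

View pics/s2c.png

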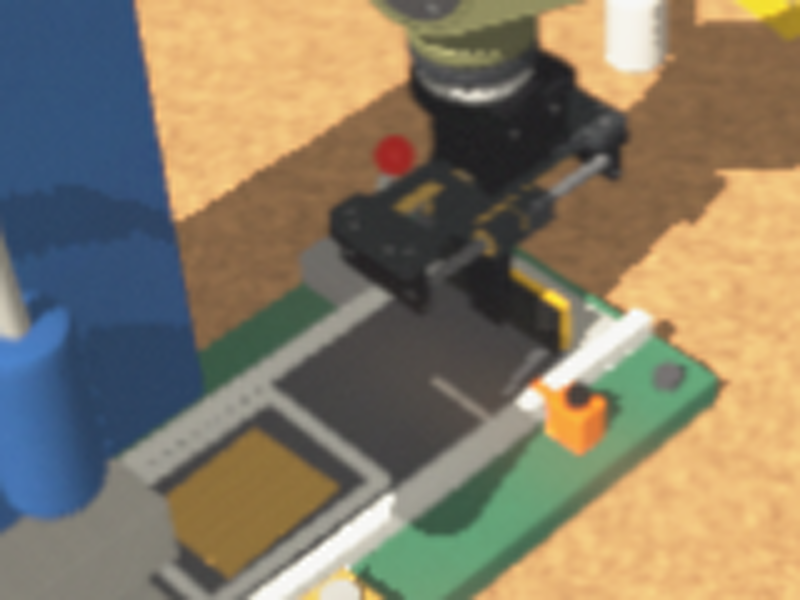

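View pics/t2c.png

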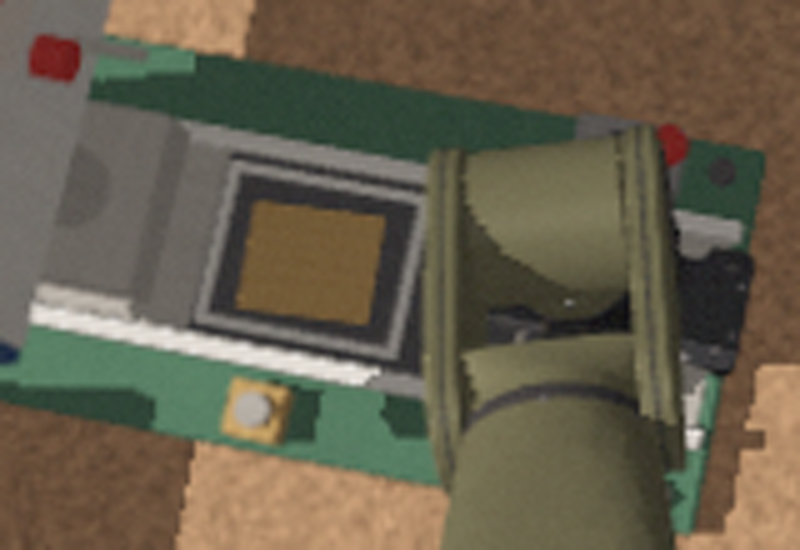

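```bash
python3 - <<'E'
from h import *
f=lambda x,y:(90+(x+.5)/5-.5,150+(y+.5)/5-.5)
g=lambda x,y:(140+(x+.5)/5-.5,180+(y+.5)/5-.5)
u=np.array([.044,.999,0])
for n,x,y,z in(('lineout',488,416,.038),('linein',435,379,.038),('ptr',537,384,.05)):
    p=at_z('side',*g(x,y),z);print(n,p.round(4),(p@u).round(4))
for n,x,y in(('rim0',275,170),('rim0b',238,325),('rim2',422,200),('rim2b',393,358)):
    p=at_z('top',*f(x,y),.045);print(n,p.round(4),(p@u).round(4))
for p in([.4561,.3435,0],[.4595,.3428,0],[.4452,.2101,0]):print(np.dot(p,u))
E
```

```text
lineout [0.4529 0.2414 0.038 ] 0.2611
linein [0.4976 0.24   0.038 ] 0.2617
ptr [0.4405 0.2118 0.05  ] 0.231
rim0 [0.567  0.4151 0.045 ] 0.4396
rim0b [0.4652 0.4195 0.045 ] 0.4396
rim2 [0.561  0.3177 0.045 ] 0.3421
rim2b [0.4588 0.318  0.045 ] 0.3379
0.3632249
0.3626752
0.2294787
```

The side view has the line (crop (488,416)) about 31 mm short of the pointer tip (537,384). The plate still lies flat in the nest. I'll draw most of the rest slowly.

Call:
move_arm:
  targets:
    - [[-0.0002,-0.005,0],[0,0,0],0]
    - [[-0.0003,-0.007,0],[0,0,0],0]
    - [[-0.0003,-0.006,0],[0,0,0],0]
    - [[-0.0002,-0.004,0],[0,0,0],0]
    - [[-0.0001,-0.002,0],[0,0,0],0]
    - [[0,0,0],[0,0,0],0]
    - [[0,0,0],[0,0,0],0]

```text
time_s: 7.0
tool_pos: [0.5033, 0.1634, 0.0492]
eef_rot: [[-0.999, 0.045, 0.001], [0.045, 0.999, -0.001], [-0.001, -0.001, -1.0]]
wrist_force: [0.1, -0.8, 0.1]
finger_gap: 0.0005
```

```bash
python3 - <<'E'
from h import *
snap('side','s3');crop('s3',210,220,290,280,10,'s3c')
E
```

```text
(no output)
```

View pics/s3c.png

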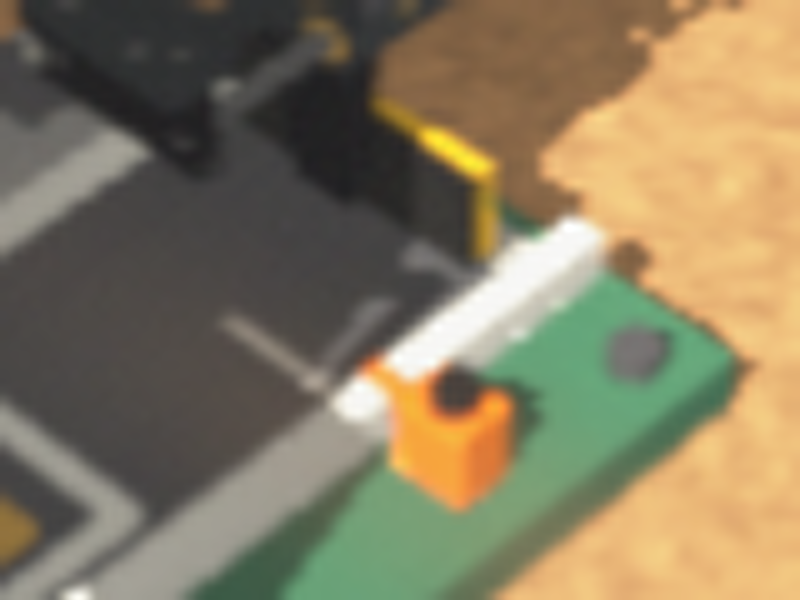

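```bash
python3 - <<'E'
from h import *
g=lambda x,y:(210+(x+.5)/10-.5,220+(y+.5)/10-.5)
u=np.array([.044,.999,0])
for n,x,y,z in(('lineout',318,384,.038),('linein',228,318,.038),('ptr',371,366,.045),('ptr',371,366,.05)):
    p=at_z('side',*g(x,y),z);print(n,p.round(4),(p@u).round(4))
d=np.load('pics/s0.npy')
crop('t0',190,220,215,240,30,'t0p')
E
```

```text
lineout [0.457 0.219 0.038] 0.2389
linein [0.4963 0.2166 0.038 ] 0.2382
ptr [0.4453 0.2082 0.045 ] 0.2276
ptr [0.4419 0.2117 0.05  ] 0.2309
```

View pics/t0p.png

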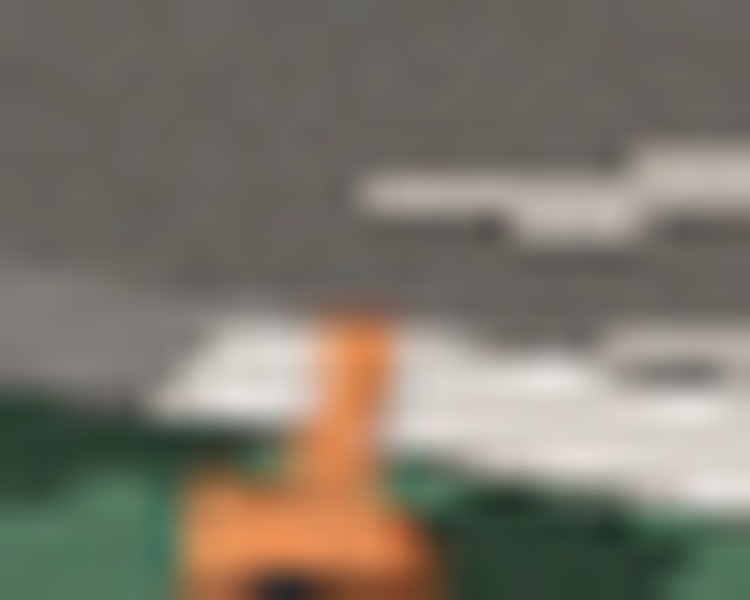

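Call:
move_arm:
  targets:
    - [[-0.0002,-0.004,0],[0,0,0],0]
    - [[-0.0001,-0.003,0],[0,0,0],0]
    - [[-0.0001,-0.002,0],[0,0,0],0]
    - [[0,-0.0005,0],[0,0,0],0]
    - [[0,0,0],[0,0,0],0]
    - [[0,0,0],[0,0,0],0]

```text
time_s: 7.8
tool_pos: [0.5025, 0.1542, 0.049]
eef_rot: [[-0.999, 0.045, 0.001], [0.045, 0.999, -0.0], [-0.001, -0.0, -1.0]]
wrist_force: [2.1, 2.4, 1.4]
finger_gap: 0.0005
```

```bash
python3 - <<'E'
from h import *
snap('side','s4');crop('s4',210,220,290,280,10,'s4c')
E
```

```text
(no output)
```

View pics/s4c.png

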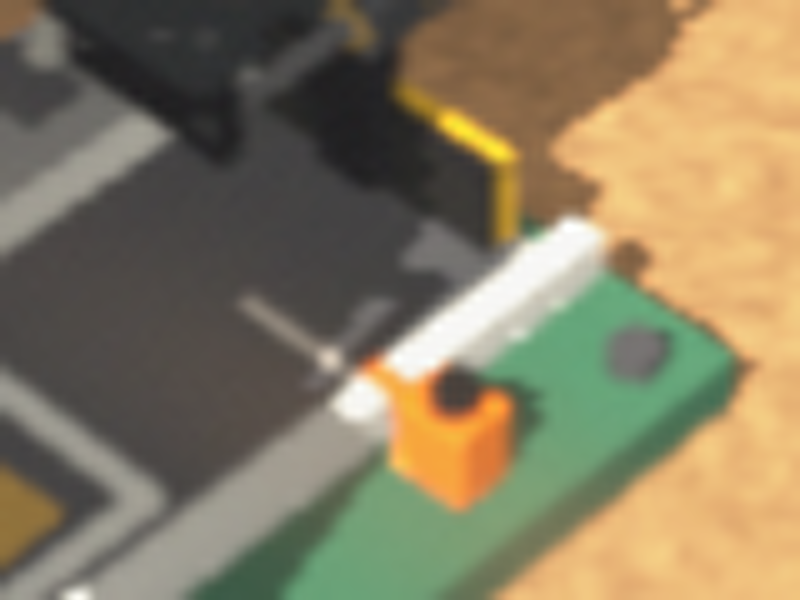

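Line outer end at crop (342,366), in line with the pointer (372,366). I'll back off, lift, and move towards the lever's near side so that the top camera can check it.

Call:
move_arm:
  targets:
    - [[0.0003,0.006,0],[0,0,0],0]
    - [[0.0003,0.006,0],[0,0,0],0]
    - [[0,0,0.03],[0,0,0],0]
    - [[0,0,0.05],[0,0,0],0]
    - [[0,0,0.05],[0,0,0],0]
    - [[0.01,-0.02,0.03],[0,0,0],0]
    - [[0.02,-0.04,0],[0,0,0],0]
    - [[0.03,-0.05,0],[0,0,0],0]
    - [[0.03,-0.05,0],[0,0,0],0]
    - [[0.01,-0.04,0],[0,0,0],0]
    - [[0,0,0],[0,0,0],0]

```text
time_s: 9.22
tool_pos: [0.6028, -0.036, 0.2076]
eef_rot: [[-0.999, 0.048, -0.002], [0.048, 0.999, -0.0], [0.002, -0.0, -1.0]]
wrist_force: [-0.6, 0.6, -0.1]
finger_gap: 0.0005
```

```bash
python3 - <<'E'
from h import *
snap('top','t5');crop('t5',90,150,250,260,5,'t5c');crop('t5',170,195,230,240,13,'t5d')
snap('side','s5');crop('s5',200,180,290,280,8,'s5c')
E
```

```text
(no output)
```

View pics/t5c.png

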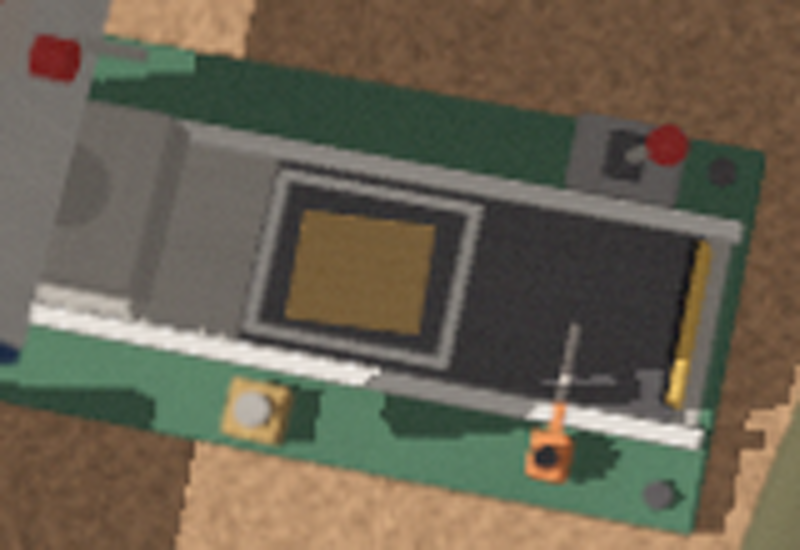

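View pics/t5d.png

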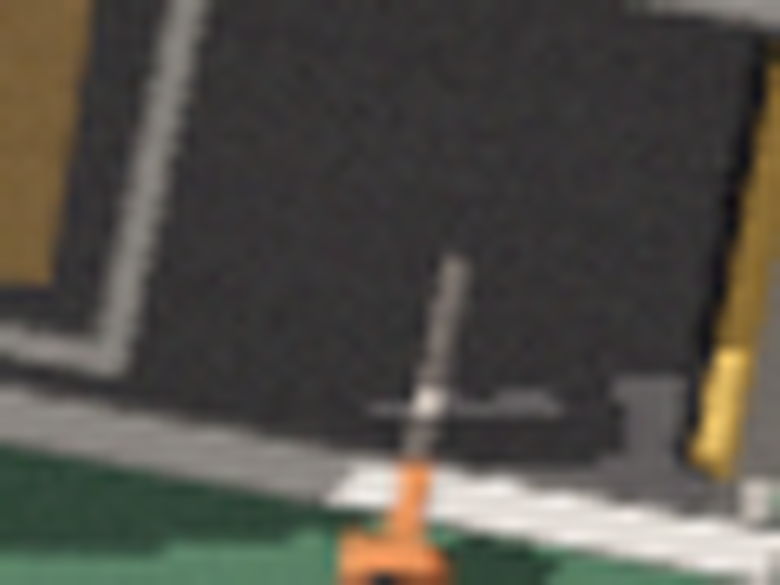

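View pics/s5c.png

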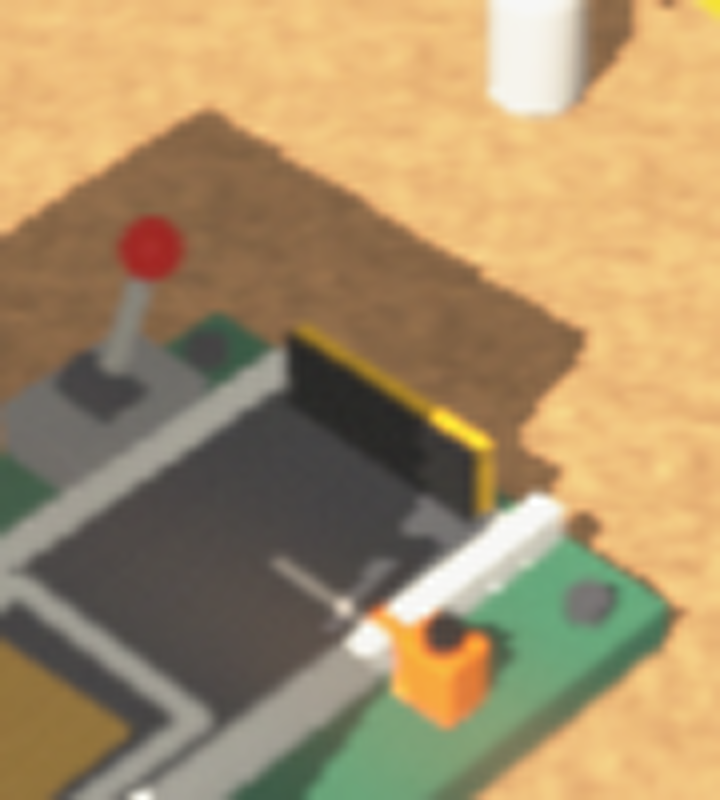

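Top view: line (455,260)→(418,455) runs straight into the pointer (415,470)→(405,520), about 1 mm off. The plate sits centred in the nest and the lever is still unlocked. Next I'll go in on the near side of the knob.

Call:
move_arm:
  targets:
    - [[0,0.04,-0.02],[0,0,0],0]
    - [[0,0.05,-0.03],[0,0,0],0]
    - [[0,0.04,-0.03],[0,0,0],0]
    - [[0,0.02,-0.03],[0,0,0],0]
    - [[0,0,0],[0,0,0],0]
    - [[0,0,0],[0,0,0],0]

```text
time_s: 10.07
tool_pos: [0.603, 0.1166, 0.0998]
eef_rot: [[-0.999, 0.044, 0.001], [0.044, 0.999, -0.0], [-0.001, -0.0, -1.0]]
wrist_force: [-0.4, 0.2, -0.1]
finger_gap: 0.0006
```

```bash
python3 - <<'E'
from h import *
snap('side','s6');crop('s6',170,130,290,260,6,'s6c')
E
```

```text
(no output)
```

View pics/s6c.png

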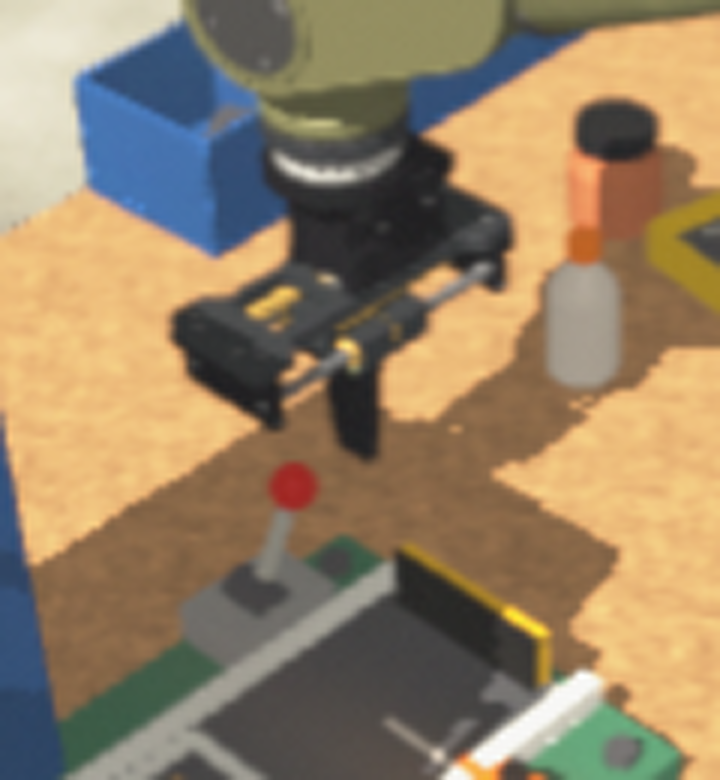

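The fingertip (crop (365,455)) is on the near side of the knob (293,487), with a clear line to push.

Call:
move_arm:
  targets:
    - [[0.0006,0.008,-0.005],[0,0,0],0]
    - [[0.0005,0.009,0],[0,0,0],0]
    - [[0.0004,0.01,0],[0,0,0],0]
    - [[0.0004,0.01,0],[0,0,0],0]
    - [[0.0004,0.01,0],[0,0,0],0]
    - [[0.0004,0.01,0],[0,0,0],0]
    - [[0.0004,0.01,0],[0,0,0],0]
    - [[0.0003,0.006,0],[0,0,0],0]
    - [[0.0002,0.004,0],[0,0,0],0]
    - [[0,0,0],[0,0,0],0]

```text
time_s: 11.38
tool_pos: [0.6061, 0.1936, 0.0932]
eef_rot: [[-0.999, 0.045, -0.001], [0.045, 0.999, 0.0], [0.001, 0.0, -1.0]]
wrist_force: [0.4, 0.2, -0.6]
finger_gap: 0.0003
```

Call:
move_arm:
  targets:
    - [[0.0001,0.003,0],[0,0,0],0]
    - [[0.0001,0.002,0],[0,0,0],0]
    - [[0,0.001,0],[0,0,0],0]
    - [[0,0,0],[0,0,0],0]

```text
time_s: 11.88
tool_pos: [0.6066, 0.1992, 0.0936]
eef_rot: [[-0.999, 0.045, -0.0], [0.045, 0.999, 0.0], [0.0, 0.0, -1.0]]
wrist_force: [0.0, -0.3, -1.2]
finger_gap: 0.0005
```

```bash
python3 - <<'E'
from h import *
snap('side','s7');crop('s7',170,130,290,260,6,'s7c')
E
```

```text
(no output)
```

View pics/s7c.png

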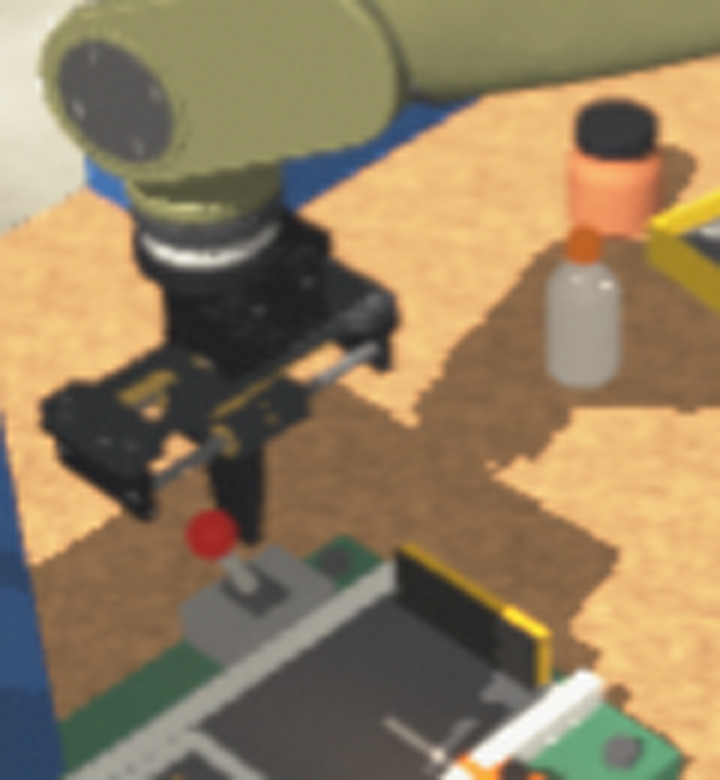

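The knob is over at crop (212,533). I'll feel for the hard stop.

Call:
move_arm:
  targets:
    - [[0.0001,0.002,0],[0,0,0],0]
    - [[0,0.001,0],[0,0,0],0]
    - [[0,0,0],[0,0,0],0]

```text
time_s: 12.3
tool_pos: [0.6067, 0.2023, 0.0937]
eef_rot: [[-0.999, 0.045, 0.0], [0.045, 0.999, 0.0], [-0.0, 0.0, -1.0]]
wrist_force: [-0.2, -0.9, 0.2]
finger_gap: 0.0004
```

```bash
python3 - <<'E'
from h import *
g=lambda x,y:(170+(x+.5)/6-.5,130+(y+.5)/6-.5)
for x,y in((293,487),(212,533)):print(at_z('side',*g(x,y),.104))
E
```

```text
[0.60435271 0.16165032 0.104     ]
[0.61005286 0.21436183 0.104     ]
```

Call:
move_arm:
  targets:
    - [[0.0001,0.003,0],[0,0,0],0]
    - [[0.0001,0.002,0],[0,0,0],0]
    - [[0,0,0],[0,0,0],0]

```text
time_s: 12.68
tool_pos: [0.6068, 0.2057, 0.0936]
eef_rot: [[-0.999, 0.044, -0.001], [0.044, 0.999, -0.003], [0.001, -0.003, -1.0]]
wrist_force: [-0.5, -5.9, 0.2]
finger_gap: 0.0007
```

The fingertip meets the hard stop, with -5.9 N on the wrist. I'll hold briefly, back off, and lift clear to check.

Call:
move_arm:
  targets:
    - [[0,0.001,0],[0,0,0],0]
    - [[0,0,0],[0,0,0],0]
    - [[0,0,0],[0,0,0],0]
    - [[-0.0004,-0.01,0],[0,0,0],0]
    - [[-0.0008,-0.02,0],[0,0,0],0]
    - [[0,-0.03,0.03],[0,0,0],0]
    - [[0,-0.04,0.05],[0,0,0],0]
    - [[0,-0.05,0.03],[0,0,0],0]
    - [[0,-0.05,0],[0,0,0],0]
    - [[0,-0.04,0],[0,0,0],0]
    - [[0,0,0],[0,0,0],0]
    - [[0,0,0],[0,0,0],0]

```text
time_s: 14.18
tool_pos: [0.6055, -0.0309, 0.2024]
eef_rot: [[-0.999, 0.045, 0.0], [0.045, 0.999, 0.001], [-0.0, 0.001, -1.0]]
wrist_force: [-0.1, 0.1, -0.5]
finger_gap: 0.0003
```

```bash
python3 - <<'E'
from h import *
snap('top','t8');crop('t8',90,150,250,260,5,'t8c')
snap('side','s8');crop('s8',150,180,290,280,5,'s8c')
E
```

```text
(no output)
```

View pics/t8c.png

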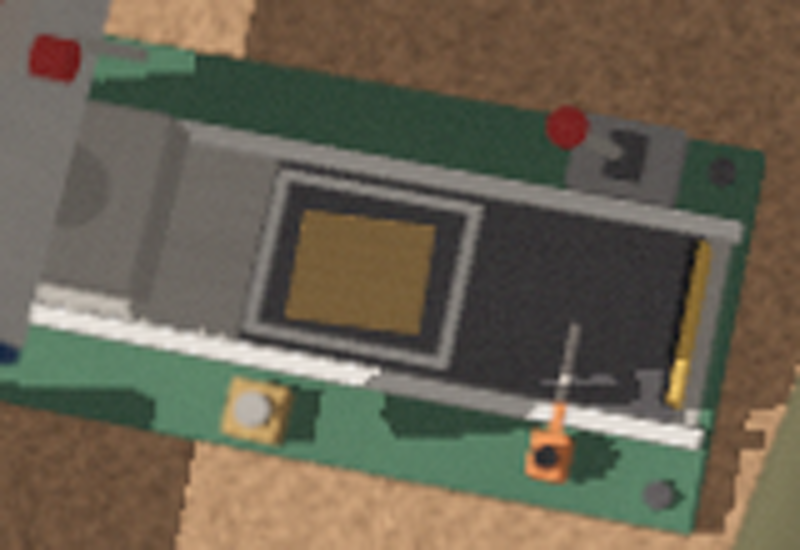

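View pics/s8c.png

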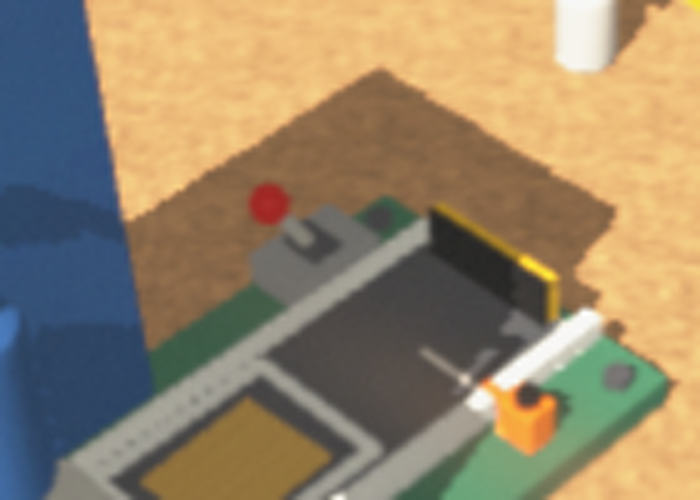

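View pics/t8.png

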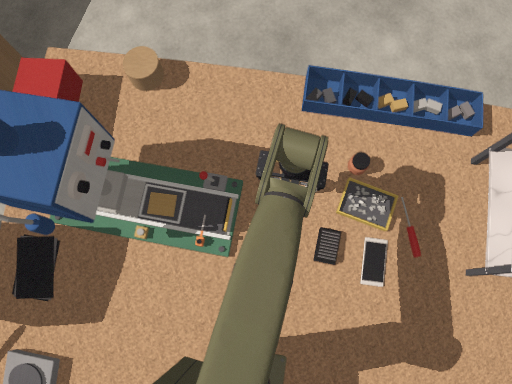

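The knob has moved from crop (667,146) to (567,127), about 61 mm, so the lever is fully over. The line still meets the pointer at (560,400), the plate is centred in the nest, and the arm touches nothing.

```bash
python3 -c "
from h import *
print(hand_in())"
```

```text
the job is handed in; nothing more can be done
None
```

I drew the slide out about 134 mm, hooking the closed fingertips behind the lip. I then pushed the clamp lever over to its hard stop, lifted clear and handed the job in at about 14 s; `hand_in()` gives no verdict.

**Last checks:**
- **Line and pointer:** in the top view the white line runs into the orange pointer to within about 1–2 mm, both before and after locking.
- **Lever:** the knob travelled about 61 mm of the expected 62 mm, and the wrist felt about 6 N at the stop.
- **Plate and other things:** the plate lies centred and looks flat in the nest. The other loose things in view look undisturbed, though I judged this by eye. In the last picture the arm hid the glue bottle from above; the side view showed it still in place.

**Disagreements between measurements:**
- I first read the lip's black/yellow boundary as its back face, which put it 6 mm off. Measuring from the white line corrected that.
- The side camera's position for the pointer depends on the bar's unknown height and varied by about 3 mm, so I relied on the top view.
- My first side-view estimate had the lever just short of locked, at about 0.84 rad, so I pushed on to the stop.

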